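Prop open the ring showcase

ROBOT

A 6-joint arm with a two-finger parallel gripper is mounted at the origin on the work surface. World frame = base frame: x ahead of the robot, y to its left, z up, the work surface at z = 0. Lengths are in m, angles in rad, forces in N, time in s.
With the tool pointing down it reaches from about 0.275 to 0.825 m from the base axis. Payload 5.2 kg.
Tool frame: the origin (TCP) lies midway between the tips of the shut fingers; the grasp point (between the pads) lies 19 mm behind it; z points along the fingers, y is the line along which they close (so a half turn about z gives the same grasp; the last joint's range is limited). The gripper opens to 93 mm and grips with 3 to 60 N. Pads are 15 mm wide; open, the fingers measure 128 mm over their backs; the gripper's body (75 mm by 188 mm) begins 65 mm behind the grasp point.
Start: joints at [-1.397, 0.259, 1.535, -0, 1.348, -0.203], TCP at [0.202, -0.511, 0.185] pointing down, gripper open.
Joint ranges: [-3.14, 3.14], [-0.91, 2.08], [0.19, 2.58], [-1.22, 4.36], [0.22, 2.71], [-3.12, 3.12]. Speed limits (rad/s): [2.57, 2.57, 3.14, 3.14, 3.14, 3.14].

INTERFACE

Orientations are given as a unit quaternion [w, x, y, z].
In Python, from rig import manip, cams, job_done gives the robot as it stands. The module is installed in compiled form; this text tells all that it offers.
- The arm moves only by the tool step_arm, never from a script. Its argument "increments" is text: rows parted by semicolons, each of 7 numbers parted by spaces: the turn, a rotation vector about the tool's x, y, z in units of 360 degrees (1.0 is 360 degrees), then the shift along the tool's x, y, z in units of 0.6 m (1.0 is 0.6 m), then the closure, from -1 (fully open) to 1 (shut). A call has 1 to 10 rows; each row shifts and turns the commanded pose from where the row before left it, along the tool's axes as they then stand; what a row does not reach is not made up. A row lasts 1/8 s, in which the tool goes at most 62.5 mm and 10.7 degrees, less where a joint would pass 70% of its speed; a pose out of reach is approached as far as the arm can. A call with a number of a shift or a turn outside -1 to 1 is refused whole. A call with a gripper value outside its range is refused whole. The fingers move at their own pace and stop on an object; "squeeze" is the grip in N (left out, the last holds). Time passes only in rows, so rows that do not move let the fingers close. It gives the time, the measured TCP pose, the force, the opening and the grip force at its end, in the units of the state.
- manip.state(): the state, without advancing time (a new reading comes with each control period).
- cams.get_image(name): name is "side" or "top"; returns the picture (400x640x3 uint8, red, green, blue); there is no depth.
- cams.camera_model(name): a dict with "vertical_fov" (degrees; the focal length in pixels is half the picture's height over the tangent of half this angle, whatever the lens; pixels are square), "cx", "cy" (the principal point, pixels), "R" (3x3) and "t" (3): a world point X has camera coordinates R X + t. Camera axes: x right, y down, z forward; pixel columns grow to the right and rows downward; lengths in m; the calibration is good to about 2 mm. A picture is of the moment at which its call begins. camera_model takes no time and is no camera call.
- job_done(): hands the job in; it is judged then, once.
The state is a dict: "t": time; "qpos": joint angles; "qvel": joint speeds; "tau": joint torques, N m; "position": TCP position; "tcp_rot": TCP orientation; "wrist_force": force on the tool from outside, world axes, zero at the start; "torque": the same for the moment, N m; "gripper_width": opening from 0.0 (shut) to 1.0 (fully open); "grip_force": force on a finger pad.
Only numpy, scipy, OpenCV 4.12 (cv2) and the standard library are available. Lean on these libraries where they do the work, as an engineer would, in place of code of your own. Each camera call takes 0.05 s, during which the arm holds its last target. There are 200 camera calls.

TASK

Open the glass-topped ring showcase: take the red grip of the prop rod on its side, raise the lid with the rod, and bring the rod's foot down into the holding hole of the brass striker on the side of the case, then let go so that the lid stands open on its rod. The hole is found by feel: rest the foot lightly on the striker and slide it along until it drops in fully, never forcing it down, and leave the other things on the bench where they are.

Things in the scene. Friction and masses are not known exactly. Their poses are not given: they have to be found in the camera images.
- case: Dark wooden showcase fixed to the bench, 240 (x) x 300 (y) x 140 mm high. Origin: centre of its underside; x points from its front to the hinge side, y to the side with the prop rod, z up. Rod and striker lie in one upright plane, the case's x-z plane at y = 167 mm.
- lid (a joint): Lid angle, 0 closed, growing as it opens (at most 1.2). Wooden frame, clear pane, 240 x 300 x 18 mm, 0.33 to 0.5 kg, no handle. The damped hinge does not hold it: let go, it sinks shut within a second. With the foot on the striker or in the hole it stands at about 0.5 to 0.7.
- lid_hinge (a point): Point on the lid's hinge axis in the rod's plane: case frame (120, 167, 140.5) mm. The axis is the case's y. The frame turns with the lid.
- prop: Steel prop rod, 10 mm thick, 250 mm from pivot to foot end. Origin: its pivot on the lid's side, 210 mm in front of the hinge axis, 9 mm above it (lid closed). x runs to the foot, y is the case's y. It turns on the lid about y from 0 (folded along the lid, foot to the hinge; starts at 0.06 to 0.28) to 1.5 (foot down); pivot friction 0.15 N m holds it. It passes freely beside case and lid.
- prop_pivot (a point): The rod's pivot (origin of the rod).
- prop_grip (a point): Middle of the red grip, a round sleeve 14 mm thick, 52 mm long, sticking out from the rod along the case's +y, 175 mm from the pivot; this point lies 54 mm outside the rod's plane. Take it from above, fingers closing along the case's x; it can turn between them. 10 to 20 N, up and to the front, slowly, lift the lid once the rod is swung 0.45 rad down from it; folded flat it has no leverage.
- prop_tip (a point): End of the rod's round foot (radius 5 mm), 250 mm from the pivot.
- rail: Black steel shelf carrying the brass striker. Origin: case frame (30, 167, 40) mm, level with the striker's flat top; axes as the case's. Striker: bar 92 (x) x 26 x 24 mm, in its middle the hole, 16 (x) x 14 mm, 11 mm deep. It is clamped up to 15 mm either way along x: the hole is at x = -15 to 15 mm here, not measured. Over 25 N between foot and striker harms them.
- jar: Green glass jar with brass lid, 68 mm across, 95 mm high; bystander. Origin under its centre.
- mandrel_block: Steel ring stake, 56 mm foot, 110 mm high; bystander. Origin under its centre.
- mallet: Small hammer lying on the bench; bystander.
- cup: White cup, 68 mm across, 60 mm high; bystander. Origin under its centre.
- tin: Round aluminium tin, 54 mm across, 31 mm high, behind the rod's grip; bystander. Origin under its centre.
- loupe: Black eye loupe, 32 mm across, 30 mm high, in front of the case; bystander. Origin under its centre.
- burnisher: Burnisher with light wooden handle, lying; bystander.

How it is judged:
On the way:
1. the lid is raised with the rod's foot still clear above the striker (value of joint lid above 0.5 rad and z of prop_tip in the frame of rail above 0.001 m), for 0.1 s.
At the end, for the whole second after the job is handed in: The rod's foot sits in the striker's hole, its end at least 7 mm below the striker's top face and within 25 mm of the rail's middle, the lid stands open by more than 0.45 rad and at rest, and the robot has let go (z of prop_tip in the frame of rail between -0.02 and -0.007 m and x of prop_tip in the frame of rail between -0.025 and 0.025 m and value of joint lid above 0.45 rad and velocity of joint lid between -0.05 and 0.05 rad/s); the robot touches nothing.
It fails at once if the foot presses on the striker with more than 25 N (contact force between prop and rail above 25 N).
It fails at once if a bystander is shifted by more than 30 mm (distance of any of jar, mandrel_block, mallet, cup, tin, loupe, burnisher from where it was at the start of the episode above 0.03 m).
It also fails if it takes over 54 s, if anything falls off the work surface, if the arm or the gripper's body presses on something with over 40 N, if the wrist force passes 120 N, or if a joint passes its speed limit or range.

## Working session

There is one attempt and no reset: what is moved stays moved. The work goes in short steps, Python scripts to look and compute and a tool call to move; the robot and the scene stay as the last step left them, time stands still between calls to the robot, and variables do not carry over. Pictures are saved under pics/ and viewed, at most 13 in all, crops included, and the job is handed in when it is done.

Besides the shell and the picture viewer there is one more tool, called after "Call:" as name(argument=value, ...) on one line, values as JSON. step_arm: Moves the arm, as the interface text tells. Its arguments: {"type":"object","properties":{"increments":{"type":"string"},"squeeze":{"type":"number"}},"required":["increments"]}

```bash
mkdir -p pics
python3 - <<'E'
from rig import manip, cams
import cv2
for n in("side","top"):
    cv2.imwrite(f"pics/{n}0.png",cams.get_image(n)[:,:,::-1]); print(n,cams.camera_model(n))
print(manip.state())
E
```

```text
side {'vertical_fov': 52.882913367810616, 'cx': 323.08556234480454, 'cy': 193.5330292982222, 'R': array([[-0.93585746, -0.35222142, -0.01053047],
       [-0.18715048,  0.52213833, -0.83207347],
       [ 0.29857246, -0.77673138, -0.55456546]]), 't': array([0.48920271, 0.24780542, 1.07712561])}
top {'vertical_fov': 57.342769947279365, 'cx': 322.46767525015974, 'cy': 197.77068892251583, 'R': array([[ 0.02761332, -0.99960034,  0.00605493],
       [-0.99445007, -0.02808522, -0.1013917 ],
       [ 0.10152123, -0.00322157, -0.99482816]]), 't': array([-0.08174111,  0.57448848,  1.22542807])}
{'t': 0.1, 'qpos': array([-1.39684749e+00,  2.59269630e-01,  1.53593908e+00, -1.20603604e-05,
        1.34798031e+00, -2.02823184e-01]), 'qvel': array([-0.00037678, -0.00228702, -0.00226561,  0.000184  , -0.00171411,
       -0.00088215]), 'tau': array([ 2.20313763e-03, -4.38212407e+01, -2.84644085e+01,  7.20172492e-02,
        3.62236972e-02, -5.62991113e-05]), 'position': array([ 0.20226953, -0.51089326,  0.183915  ]), 'tcp_rot': array([-7.98185730e-04,  9.82307209e-01,  1.87274957e-01,  5.64369247e-06]), 'wrist_force': array([-0.52106246,  0.33365919,  0.39628975]), 'torque': array([-0.01551803, -0.01450871,  0.0275239 ]), 'grip_force': 0.0, 'gripper_width': 1.0009484703713163}
```

View pics/side0.png

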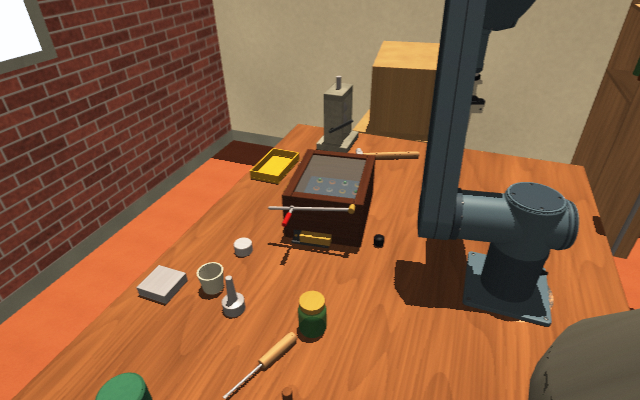

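View pics/top0.png

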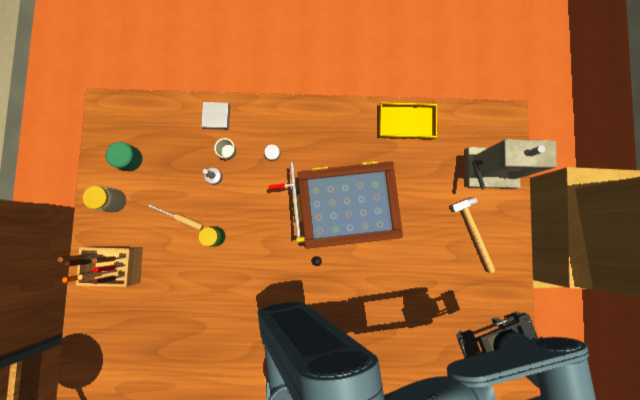

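The side view shows the case (285-375, 150-245) with the rod from its brass pivot (351,209) to its foot (270,208), the red grip near (289,217) and the striker at (316,239). In the top view the case is at (300-400, 165-245), with the grip at (277,188). I'll enlarge both.

Run:
```python
import cv2,numpy as np
a=cv2.imread("pics/side0.png")[140:260,255:390];b=cv2.imread("pics/top0.png")[150:270,255:415]
a=cv2.resize(a,None,fx=5,fy=5,interpolation=cv2.INTER_CUBIC)[:590];b=cv2.resize(b,None,fx=5,fy=5,interpolation=cv2.INTER_CUBIC)[:590]
cv2.imwrite("pics/side0c.png",a);cv2.imwrite("pics/top0c.png",b)
for n in("side","top"):
    h=cv2.cvtColor(cv2.imread(f"pics/{n}0.png"),cv2.COLOR_BGR2HSV)
    m=(((h[...,0]<5)|(h[...,0]>174))&(h[...,1]>190)&(h[...,2]>120)).astype(np.uint8); m[:140]=0;m[260:]=0;m[:,:255]=0;m[:,400:]=0
    k,l,s,c=cv2.connectedComponentsWithStats(m)
    print(n,[(s[i].tolist(),c[i].round(1).tolist()) for i in range(1,k) if s[i][4]>8])
```

```text
side [([282, 212, 10, 13, 57], [286.4, 217.9])]
top [([269, 184, 16, 6, 58], [276.2, 186.5])]
```

View pics/side0c.png

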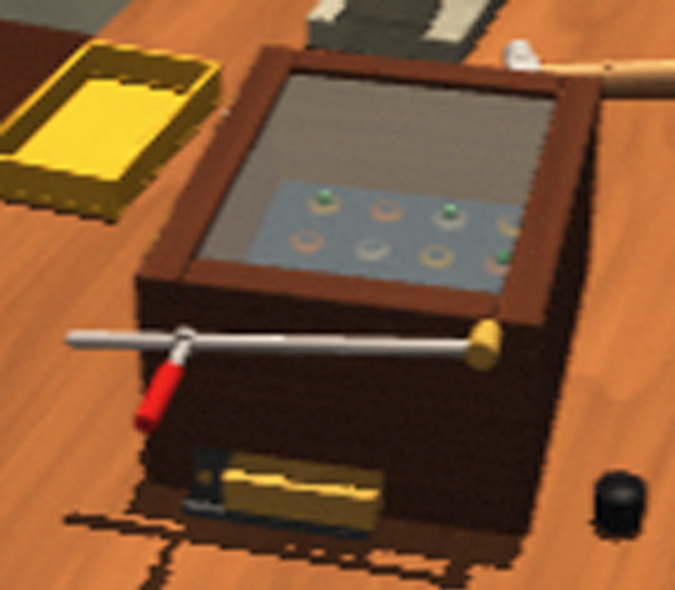

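View pics/top0c.png

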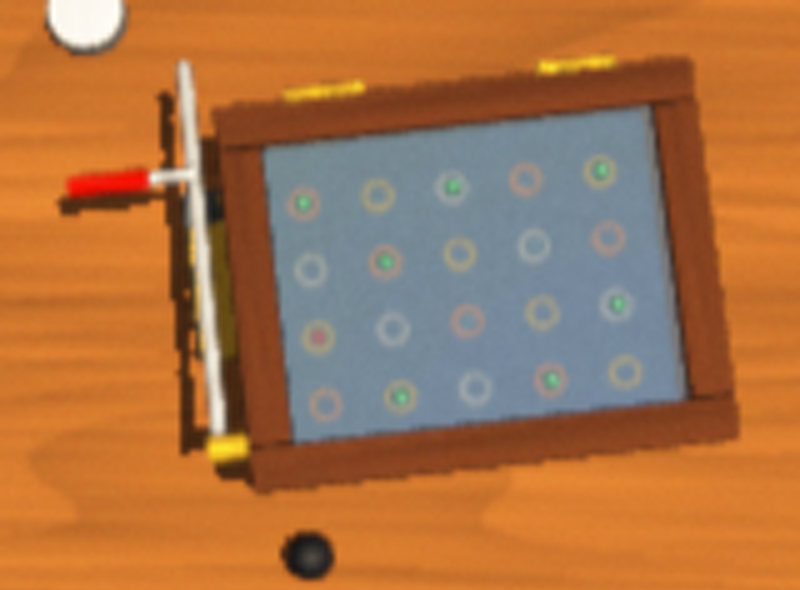

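The crops show the lid corners (top view: (298,171), (393,162), (403,237.5), (306.5,248)), the grip sleeve (side (287,218.5), top (276.5,186.5)), and the striker ends (side about (300,234) and (331,238)). Nothing stands near the grip except the tin behind it.

```bash
cat > h.py <<'E'
import numpy as np
from rig import manip,cams
from scipy.spatial.transform import Rotation as Rn
from scipy.optimize import least_squares
M={n:cams.camera_model(n) for n in("side","top")}
def f(n): return 200/np.tan(np.radians(M[n]["vertical_fov"])/2)
def ray(n,p):
    m=M[n]; d=m["R"].T@np.array([(p[0]-m["cx"])/f(n),(p[1]-m["cy"])/f(n),1]); return -m["R"].T@m["t"],d
def onz(n,p,z):
    o,d=ray(n,p); return o+d*(z-o[2])/d[2]
def onplane(n,p,q,nv):
    o,d=ray(n,p); return o+d*(nv@(q-o))/(nv@d)
def tri(p1,p2):
    A=np.zeros((3,3));b=np.zeros(3);rs=[ray("side",p1),ray("top",p2)]
    for o,d in rs:
        d=d/np.linalg.norm(d);P=np.eye(3)-np.outer(d,d);A+=P;b+=P@o
    x=np.linalg.solve(A,b); return x,[np.linalg.norm(np.cross(x-o,d/np.linalg.norm(d)))for o,d in rs]
def proj(n,X):
    m=M[n];c=m["R"]@X+m["t"];return c[:2]/c[2]*f(n)+[m["cx"],m["cy"]]
E
cat > a.py <<'E'
from h import *
up=lambda x,y,ox,oy:((x+.5)/5-.5+ox,(y+.5)/5-.5+oy)
T=lambda x,y:up(x,y,255,150); S=lambda x,y:up(x,y,255,140)
mod=np.array([[120,150],[120,-150],[-120,-150],[-120,150]])/1e3
W=np.array([onz("top",T(*p),.1585)[:2] for p in[(215,107),(692,60),(740,438),(258,490)]])
W2=np.array([onz("side",S(*p),.1585)[:2] for p in[(137,275),(270,48),(600,80),(540,322)]])
print(W,W2)
print([np.linalg.norm(W[i]-W[i-1]).round(3) for i in range(4)])
g,e=tri((287,218.5),(276.5,186.5));print("grip",g,e)
pv,e=tri(S(470,348),T(218,446));print("pivotish",pv,e)
tp,e=tri(S(68,339),T(184,62));print("tip",tp,e)
def fit(m,W):
    c=lambda v:[np.cos(v),np.sin(v)]
    r=least_squares(lambda v:(m@np.array([[np.cos(v[2]),np.sin(v[2])],[-np.sin(v[2]),np.cos(v[2])]])+v[:2]-W).ravel(),[.6,.1,0]);return r.x,r.fun
v,res=fit(mod,W);print(v,res*1e3)
v2,res2=fit(np.array([[120,150],[120,-150],[-120,-150],[-120,150]])/1e3,W2);print(v2,res2*1e3)
v=(v+v2)/2 if 0 else v
np.save("case.npy",v)
ex=np.array([np.cos(v[2]),np.sin(v[2]),0]);ey=np.array([-ex[1],ex[0],0]);o=np.array([v[0],v[1],0])
C=lambda X:np.array([(X-o)@ex,(X-o)@ey,X[2]])*1e3
print("case coords grip,piv,tip",C(g).round(1),C(pv).round(1),C(tp).round(1))
q=o+ey*.167
print("striker front bottom/top", [C(onplane("side",S(*p),o+ey*.180,ey)).round(1) for p in[(222,480),(382,497),(222,512),(378,528)]])
print("top view striker ends z40",[C(onz("top",T(*p),.04)).round(1) for p in[(192,240),(205,350),(235,357)]])
E
python3 a.py
```

```text
[[ 0.6445408   0.01406705]
 [ 0.68265314 -0.2814963 ]
 [ 0.44955466 -0.31265181]
 [ 0.41010562 -0.02011833]] [[ 0.64322126  0.01448187]
 [ 0.67876308 -0.27554431]
 [ 0.44999422 -0.30672945]
 [ 0.40983776 -0.01897212]]
[np.float64(0.237), np.float64(0.298), np.float64(0.235), np.float64(0.295)]
grip [0.59807081 0.08094496 0.1304724 ] [np.float64(0.00014685714838585714), np.float64(0.0001468571483859181)]
pivotish [0.4390912  0.00646655 0.15052975] [np.float64(0.003370571664987809), np.float64(0.0033705716649878475)]
tip [0.6800406  0.03762056 0.11938119] [np.float64(3.914073234537356e-05), np.float64(3.9140732345423265e-05)]
[ 0.54671356 -0.15004985  0.13413502] [ 1.03486725  0.58368786  3.04247402 -1.15817694 -1.70322118 -2.09862039
 -2.37412009  2.67310946]
[ 0.54545408 -0.146691    0.13366667] [ 1.17206253  3.48139087  5.61093256 -3.81639847 -3.47938148 -4.61581711
 -3.30361361  4.9508247 ]
case coords grip,piv,tip [ 81.8 222.1 130.5] [-85.7 169.5 150.5] [157.2 168.2 119.4]
striker front bottom/top [array([ 63.3, 180. ,  38.1]), array([-34.5, 180. ,  42.4]), array([ 64.5, 180. ,  12.9]), array([-32., 180.,  18.])]
top view striker ends z40 [array([ 51. , 179.4,  40. ]), array([-24.4, 178. ,  40. ]), array([-31.2, 158.3,  40. ])]
```

Call:
step_arm(increments="0 0 -.0264 0 0 -.025 -1;0 0 -.0264 0 0 -.025 -1;0 0 -.0264 0 0 -.025 -1;0 0 -.0264 0 0 -.025 -1;0 0 -.0264 0 0 -.025 -1;0 0 -.0264 0 0 -.025 -1;0 0 -.0264 0 0 -.025 -1;0 0 -.0264 0 0 -.025 -1;0 0 0 0 0 0 -1")

```text
t: 1.23
position: [0.2025, -0.5119, 0.3053]
tcp_rot: [0.001, 0.659, 0.752, -0.001]
wrist_force: [-1.1, 1.1, -0.2]
gripper_width: 0.999
grip_force: 0.0
```

```bash
cat > w.py <<'E'
from h import *
v=np.load("case.npy")
ex=np.array([np.cos(v[2]),np.sin(v[2]),0]);ey=np.array([-ex[1],ex[0],0]);o=np.array([v[0],v[1],0])
C=lambda X:np.array([(X-o)@ex,(X-o)@ey,X[2]])*1e3
def kin(th,ph):
    P=np.array([120-210*np.cos(th)+9*np.sin(th),140.5+210*np.sin(th)+9*np.cos(th)])
    u=np.array([np.cos(th+ph),-np.sin(th+ph)]); return P+175*u,P+250*u   # grip, tip
def inv(target,which,x0=(.6,.7)):
    return least_squares(lambda q:kin(*q)[which]-target,x0).x
def rep():
    s=manip.state();c=C(s["position"]);w,x,y,z=s["tcp_rot"]
    R=Rn.from_quat([x,y,z,w]).as_matrix()
    F=s["wrist_force"]
    print("t",round(s["t"],2),"TCPcase",c.round(1),"toolx,z err",(R[:,0]@ex).round(4),R[:2,2].round(4),"F case",np.round([F@ex,F@ey,F[2]],2),"grip",round(s["grip_force"],1),"w",round(s["gripper_width"]*93,1))
    return s,c
E
python3 - <<'E'
from w import *
s,c=rep();print(s["qpos"]); print("tin",C(onz("top",(272,151),.03)))
E
```

```text
t 1.23 TCPcase [-389.5 -312.5  305.3] toolx,z err 0.0026 [ 0.0003 -0.0016] F case [-0.9   1.28 -0.2 ] grip 0.0 w 92.9
[-1.39675279e+00  2.07536684e-01  1.31232915e+00  3.54931340e-05
  1.62007115e+00 -1.52827183e+00]
tin [221.61322175 236.52824034  30.        ]
```

Call:
step_arm(increments="0 0 0 .064 .0563 0 -1;0 0 0 .064 .0563 0 -1;0 0 0 .064 .0563 0 -1;0 0 0 .064 .0563 0 -1;0 0 0 .064 .0563 0 -1;0 0 0 .064 .0563 0 -1;0 0 0 .064 .0563 0 -1;0 0 0 .064 .0563 0 -1;0 0 0 .064 .0563 0 -1;0 0 0 .064 .0563 0 -1")

```text
t: 2.48
position: [0.4866, -0.0843, 0.3036]
tcp_rot: [-0.001, 0.66, 0.751, -0.0]
wrist_force: [1.0, -0.8, 0.4]
gripper_width: 1.001
grip_force: 0.0
```

Call:
step_arm(increments="0 0 0 .064 .0563 0 -1;0 0 0 .064 .0563 0 -1;0 0 0 .064 .0563 0 -1;0 0 0 .064 .0563 0 -1;0 0 0 0 0 0 -1;0 0 0 0 0 0 -1")

```text
t: 3.22
position: [0.5992, 0.0839, 0.3035]
tcp_rot: [-0.001, 0.659, 0.752, -0.001]
wrist_force: [-0.1, -0.2, 0.5]
gripper_width: 1.0
grip_force: 0.0
```

Run:
```python
from w import *
rep()
print("start",kin(0,.12))
for ph in np.arange(.1,.5,.05): print(ph,kin(0,ph))
```

```text
t 3.23 TCPcase [ 83.3 224.8 303.5] toolx,z err 0.0026 [-0.0022 -0.0005] F case [-0.16 -0.2   0.49] grip 0.0 w 93.0
start (array([ 83.74151127, 128.55036372]), array([158.20215896, 119.57194818]))
0.1 (array([ 84.12572892, 132.02915209]), array([158.75104132, 124.54164584]))
0.15000000000000002 (array([ 83.03493864, 123.34832682]), array([157.19276948, 112.14046688]))
0.20000000000000004 (array([ 81.51165112, 114.73286711]), array([155.01664446,  99.8326673 ]))
0.25000000000000006 (array([ 79.5596738 , 106.20430713]), array([152.22810543,  87.64901019]))
0.30000000000000004 (array([77.1838856 , 97.78396383]), array([148.83412228,  75.61994833]))
0.3500000000000001 (array([74.39022475, 89.4928837 ]), array([144.84317821,  63.77554814]))
0.40000000000000013 (array([71.18567395, 81.3517901 ]), array([140.2652485 ,  52.14541442]))
0.45000000000000007 (array([67.57824291, 73.38103153]), array([135.11177559,  40.75861647]))
```

Call:
step_arm(increments="0 0 0 0 0 .046 -1;0 0 0 0 0 .046 -1;0 0 0 0 0 .046 -1;0 0 0 0 0 .046 -1;0 0 0 0 0 .046 -1;0 0 0 0 0 .046 -1;0 0 0 0 0 .0465 -1;0 0 0 0 0 0 -1;0 0 0 0 0 0 0", squeeze=20)

```text
t: 4.35
position: [0.6003, 0.0832, 0.1125]
tcp_rot: [0.001, 0.659, 0.752, 0.0]
wrist_force: [0.2, -0.1, 0.6]
gripper_width: 0.935
grip_force: 0.0
```

Call:
step_arm(increments="0 0 0 0 0 0 .5;0 0 0 0 0 0 1;0 0 0 0 0 0 1;0 0 0 0 0 0 1;0 0 0 0 0 0 1;0 0 0 0 0 0 1;0 0 0 0 0 0 1")

```text
t: 5.22
position: [0.5998, 0.0842, 0.1111]
tcp_rot: [-0.0, 0.659, 0.753, -0.0]
wrist_force: [-0.4, 0.7, 0.5]
gripper_width: 0.19
grip_force: 0.0
```

Run:
```python
from w import *
rep()
import cv2
a=cams.get_image("side")[:,:,::-1][100:260,200:400];cv2.imwrite("pics/s1.png",cv2.resize(a,None,fx=3.5,fy=3.5,interpolation=cv2.INTER_CUBIC))
```

```text
t 5.22 TCPcase [ 84.  225.  111.1] toolx,z err 0.0011 [-0.0001  0.    ] F case [-0.31  0.76  0.49] grip 0.0 w 17.7
```

View pics/s1.png

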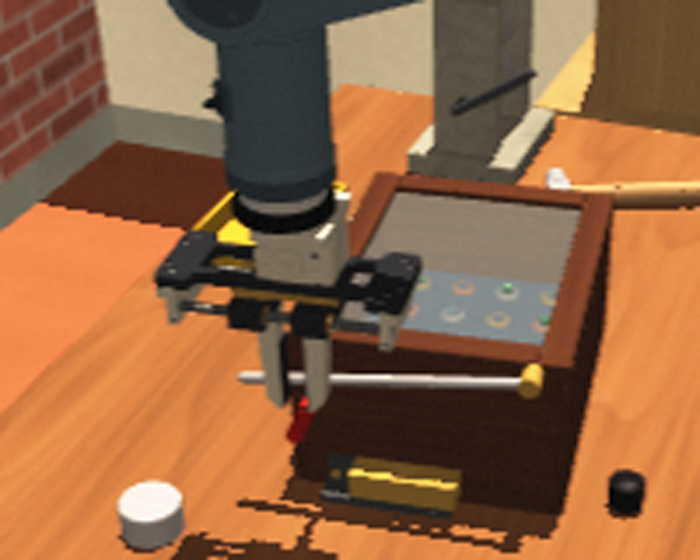

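The fingers stand around the red sleeve (crop (300,410)); they haven't quite closed. I'll finish closing, then swing the rod down.

Call:
step_arm(increments="0 0 0 0 0 0 1;0 0 0 0 0 0 1;0 0 0 0 0 0 1")

```text
t: 5.65
position: [0.5998, 0.0842, 0.1112]
tcp_rot: [-0.0, 0.659, 0.753, 0.0]
wrist_force: [-0.4, -0.7, -0.4]
gripper_width: 0.007
grip_force: 0.0
```

Call:
step_arm(increments="0 0 0 0 -.0016 .0116 1;0 0 0 0 -.0021 .0115 1;0 0 0 0 -.0026 .0114 1;0 0 0 0 -.003 .0113 1;0 0 0 0 -.0034 .0112 1;0 0 0 0 -.0039 .011 1;0 0 0 0 -.0043 .0108 1;0 0 0 0 -.0047 .0107 1;0 0 0 0 -.0052 .0105 1;0 0 0 0 0 0 1")

```text
t: 6.9
position: [0.5807, 0.0817, 0.0505]
tcp_rot: [-0.001, 0.659, 0.753, -0.0]
wrist_force: [-0.6, 0.3, -0.0]
gripper_width: 0.003
grip_force: 0.0
```

Run:
```python
from w import *
rep()
for t in (18,30,40):
    for z in (40,42,29.5): q=inv(np.array([t,z]),1);print(t,z,q.round(3),kin(*q)[0].round(1))
prev=None
for k in np.linspace(0,1,21):
    th=.74*k; ph=.48+(.64-.48)*max(0,(k-.4)/.6); g,t=kin(th,ph)
    d=(g-prev)/600 if prev is not None else g*0
    prev=g;print(round(th,3),round(ph,3),g.round(1),t.round(1),"y %.4f z %.4f"%(d[0],-d[1]))
```

```text
t 6.9 TCPcase [ 64.7 225.1  50.5] toolx,z err 0.0012 [-0.0015  0.0001] F case [-0.51  0.34 -0.04] grip 0.0 w 0.3
18 40 [0.714 0.652] [  2.7 113.4]
18 42 [0.73  0.646] [  3.5 115.6]
18 29.5 [0.631 0.688] [ -0.7 102.1]
30 40 [0.69  0.613] [ 10.1 112.3]
30 42 [0.707 0.606] [ 10.8 114.5]
30 29.5 [0.603 0.651] [  6.7 100.8]
40 40 [0.663 0.582] [ 16.  111.1]
40 42 [0.681 0.575] [ 16.7 113.3]
40 29.5 [0.575 0.622] [12.6 99.3]
0.0 0.48 [65.2 68.7] [131.7  34.1] y 0.0000 z -0.0000
0.037 0.48 [62.6 70.8] [127.8  33.7] y -0.0044 z -0.0035
0.074 0.48 [60.1 72.9] [123.8  33.5] y -0.0042 z -0.0036
0.111 0.48 [57.6 75.2] [119.9  33.4] y -0.0041 z -0.0038
0.148 0.48 [55.2 77.6] [115.9  33.5] y -0.0040 z -0.0039
0.185 0.48 [52.9 80. ] [112.   33.7] y -0.0038 z -0.0041
0.222 0.48 [50.8 82.5] [108.   34.1] y -0.0037 z -0.0042
0.259 0.48 [48.7 85.1] [104.1  34.6] y -0.0035 z -0.0043
0.296 0.48 [46.7 87.8] [100.2  35.3] y -0.0033 z -0.0045
0.333 0.493 [43.1 88.9] [93.9 33.8] y -0.0060 z -0.0019
0.37 0.507 [39.4 90.3] [87.4 32.7] y -0.0061 z -0.0023
0.407 0.52 [35.8 91.9] [80.8 31.9] y -0.0061 z -0.0027
0.444 0.533 [32.1 93.8] [74.  31.6] y -0.0061 z -0.0031
0.481 0.547 [28.4 95.8] [67.2 31.6] y -0.0061 z -0.0034
0.518 0.56 [24.8 98.1] [60.3 32. ] y -0.0061 z -0.0038
0.555 0.573 [ 21.2 100.7] [53.3 32.9] y -0.0060 z -0.0042
0.592 0.587 [ 17.6 103.4] [46.3 34.1] y -0.0059 z -0.0046
0.629 0.6 [ 14.1 106.5] [39.3 35.8] y -0.0058 z -0.0050
0.666 0.613 [ 10.7 109.7] [32.3 37.9] y -0.0057 z -0.0054
0.703 0.627 [  7.4 113.2] [25.3 40.4] y -0.0055 z -0.0058
0.74 0.64 [  4.2 116.9] [18.4 43.3] y -0.0054 z -0.0062
```

The fingers closed on nothing, so the grasp failed. I'll look.

Run:
```python
from w import *
import cv2
for n in("side","top"):
    i=cams.get_image(n)[:,:,::-1];cv2.imwrite(f"pics/{n}2.png",i)
    h=cv2.cvtColor(i,cv2.COLOR_BGR2HSV)
    m=(((h[...,0]<5)|(h[...,0]>174))&(h[...,1]>180)&(h[...,2]>90)).astype(np.uint8); m[:140]=0;m[270:]=0;m[:,:250]=0;m[:,400:]=0
    k,l,s,c=cv2.connectedComponentsWithStats(m)
    print(n,[(s[i].tolist(),c[i].round(1).tolist()) for i in range(1,k) if s[i][4]>5])
for n in("side","top"): print([proj(n,o+ex*a+ey*.221+np.array([0,0,z])).round(1) for a,z in((.0837,.1286),(.0652,.0687))])
a=cv2.imread("pics/side2.png")[140:260,240:390];b=cv2.imread("pics/top2.png")[130:250,230:380]
cv2.imwrite("pics/c2.png",np.vstack([cv2.resize(x,(370*1,296),interpolation=cv2.INTER_CUBIC) for x in(a,b)]))
```

```text
side [([288, 235, 5, 7, 23], [290.1, 237.8])]
top []
[array([286.5, 218.7]), array([294. , 236.2])]
[array([276.8, 185.9]), array([279.5, 193.8])]
```

View pics/c2.png

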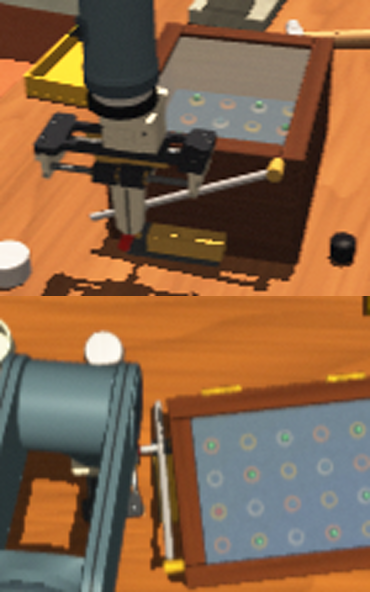

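The rod has swung down, with its tip at crop (95,215), and the sleeve now sits at or under the fingertips. I'll work out the rod angle from the tip.

Run:
```python
from w import *
for p in((278.3,227.2),(278.3,226)):
    t=C(onplane("side",p,o+ey*.167,ey));print("tip",t,np.arctan2(149.5-t[2],t[0]+90))
for ph in(.12,.4,.44,.48,.52,.56,.6):
    g,t=kin(0,ph);W=lambda p,y:o+ex*p[0]/1e3+ey*y/1e3+[0,0,p[1]/1e3]
    print(ph,g.round(1),"tip",proj("side",W(t,167)).round(1),"sleeve",proj("side",W(g,195)).round(1),proj("side",W(g,247)).round(1),proj("top",W(g,247)).round(1))
```

```text
tip [131.72610584 167.          48.5094282 ] 0.4273971284063242
tip [131.37093722 167.          53.19263903] 0.4103519513847324
0.12 [ 83.7 128.6] tip [268.  207.1] sleeve [289.3 213.3] [283.7 224.4] [268.6 186.8]
0.4 [71.2 81.4] tip [275.5 225.9] sleeve [294.3 226.9] [289.1 238.3] [271.  192.4]
0.44 [68.3 75. ] tip [277.  228.4] sleeve [295.4 228.8] [290.2 240.2] [271.3 193.5]
0.48 [65.2 68.7] tip [278.6 230.9] sleeve [296.5 230.6] [291.4 242. ] [271.7 194.6]
0.52 [61.9 62.5] tip [280.3 233.4] sleeve [297.7 232.4] [292.6 243.9] [272.  195.8]
0.56 [58.3 56.5] tip [282.1 235.8] sleeve [299.  234.2] [294.  245.7] [272.4 197.1]
0.6 [54.4 50.7] tip [284.  238.1] sleeve [300.3 235.9] [295.4 247.4] [272.7 198.4]
```

Run:
```python
from w import *
W=lambda x,y,z:o+ex*x/1e3+ey*y/1e3+np.array([0,0,z/1e3])
for n,p in(("then",(84,225,111)),("now",(64.7,225.1,50.5))):
    for dz in(0,19,40): print(n,dz,proj("side",W(p[0],p[1],p[2]+dz)).round(1))
import cv2
a=cv2.imread("pics/side2.png")[205:255,265:325]
cv2.imwrite("pics/c3.png",cv2.resize(a,None,fx=11,fy=11,interpolation=cv2.INTER_NEAREST))
```

```text
then 0 [286.4 224.6]
then 19 [286.  219.2]
then 40 [285.5 213.1]
now 0 [294.1 242. ]
now 19 [293.7 236.9]
now 40 [293.4 231.2]
```

View pics/c3.png

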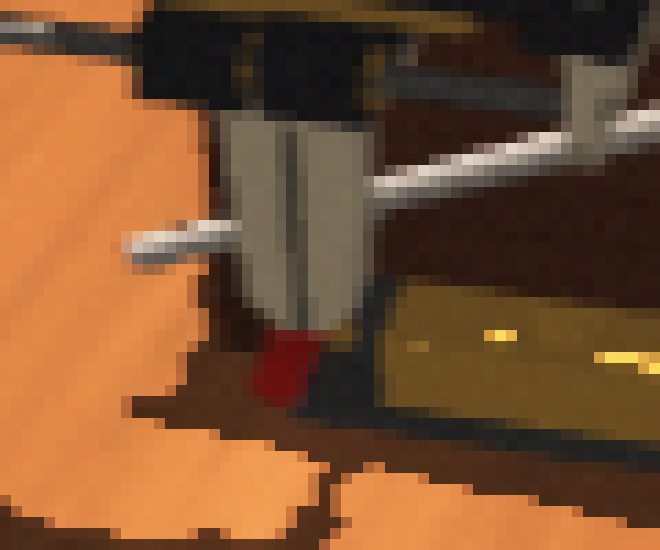

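The crop shows the shut fingertips at side (292,235), while the reported TCP projects to (294,242). So the tips are about 25-30 mm higher than I allowed for. They closed above the sleeve and pushed it down. I'll lift, open and take it deeper.

Call:
step_arm(increments="0 0 0 0 0 -.03 1;0 0 0 0 0.003 -.037 -1;0 0 0 0 0 0 -1;0 0 0 0 0 0 -1;0 0 0 0 0 0 -1;0 0 0 0 0 0 -1;0 0 0 0 0 0 -1;0 0 0 0 0 0 -1")

```text
t: 8.0
position: [0.5833, 0.0819, 0.0912]
tcp_rot: [-0.0, 0.659, 0.753, -0.0]
wrist_force: [0.5, 0.3, -0.2]
gripper_width: 0.708
grip_force: 0.0
```

Run:
```python
from w import *
rep()
import cv2
a=cams.get_image("side")[:,:,::-1];cv2.imwrite("pics/s4.png",a)
cv2.imwrite("pics/c4.png",cv2.resize(a[170:260,240:350],None,fx=6,fy=6,interpolation=cv2.INTER_CUBIC))
```

```text
t 8.0 TCPcase [ 67.2 225.   91.2] toolx,z err 0.0012 [-0.0002  0.    ] F case [ 0.53  0.25 -0.16] grip 0.0 w 65.9
```

View pics/c4.png

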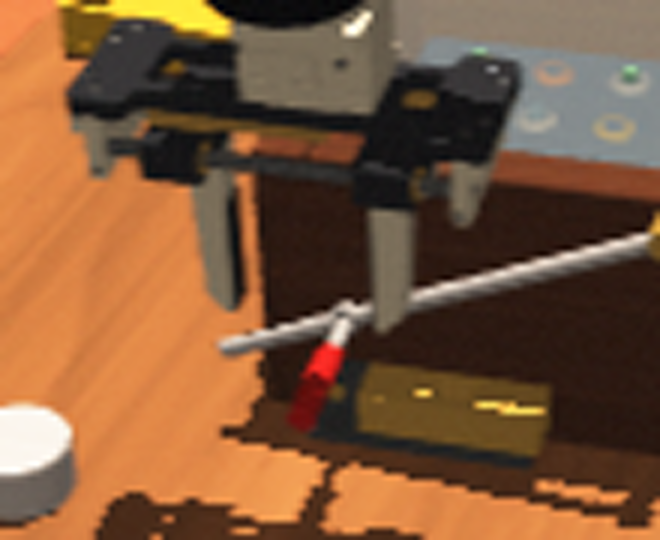

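Now it's clear: the open tips are at (278,221) and (303,224.5), about 28 mm above the reported TCP. The sleeve middle is at (292.5,234) and free. I'll go down 62 mm.

Call:
step_arm(increments="0 0 0 0 -.003 .02 -1;0 0 0 0 0 .025 -1;0 0 0 0 0 .025 -1;0 0 0 0 0 .0185 -1;0 0 0 0 0 .015 -1;0 0 0 0 0 0 0;0 0 0 0 0 0 .4;0 0 0 0 0 0 .5;0 0 0 0 0 0 1;0 0 0 0 0 0 1")

```text
t: 9.3
position: [0.5816, 0.0817, 0.0295]
tcp_rot: [0.0, 0.659, 0.753, 0.0]
wrist_force: [-0.1, -0.2, -0.9]
gripper_width: 0.509
grip_force: 0.0
```

Call:
step_arm(increments="0 0 0 0 0 0 1;0 0 0 0 0 0 1;0 0 0 0 0 0 1;0 0 0 0 0 0 1")

```text
t: 9.8
position: [0.5839, 0.082, 0.0296]
tcp_rot: [0.002, 0.659, 0.752, 0.002]
wrist_force: [6.2, 1.7, -4.1]
gripper_width: 0.143
grip_force: 20.0
```

Run:
```python
from w import *
rep()
import cv2
a=cams.get_image("side")[:,:,::-1];cv2.imwrite("pics/s5.png",a)
cv2.imwrite("pics/c5.png",cv2.resize(a[170:260,240:350],None,fx=6,fy=6,interpolation=cv2.INTER_CUBIC))
```

```text
t 9.8 TCPcase [ 67.9 225.   29.6] toolx,z err 0.0014 [0.0046 0.0006] F case [ 6.42  0.9  -4.13] grip 20.0 w 13.3
```

Gripped: 13.3 mm wide at 20 N. That gives φ ≈ 0.446 and the sleeve 44 mm above the reported TCP. I'll plan the lift path.

Run:
```python
from w import *
prev=None
for k in range(0,31):
    if k<=24: th=.033*k; ph=.446
    else: th=.792; ph=.446+(k-24)*.02
    g,t=kin(th,ph)
    d=(g-prev)/600 if prev is not None else g*0
    prev=g;print(k,round(th,3),round(ph,3),g.round(1),t.round(1),"y %.4f z %.4f"%(d[0],-d[1]))
```

```text
0 0.0 0.446 [67.9 74. ] [135.5  41.7] y 0.0000 z -0.0000
1 0.033 0.446 [65.7 75.8] [132.3  41.2] y -0.0036 z -0.0029
2 0.066 0.446 [63.6 77.6] [129.   40.8] y -0.0035 z -0.0030
3 0.099 0.446 [61.6 79.5] [125.7  40.6] y -0.0034 z -0.0032
4 0.132 0.446 [59.6 81.5] [122.4  40.5] y -0.0033 z -0.0033
5 0.165 0.446 [57.7 83.5] [119.1  40.4] y -0.0032 z -0.0034
6 0.198 0.446 [55.8 85.6] [115.8  40.5] y -0.0031 z -0.0035
7 0.231 0.446 [54.  87.7] [112.5  40.7] y -0.0030 z -0.0036
8 0.264 0.446 [52.3 89.9] [109.2  41. ] y -0.0028 z -0.0037
9 0.297 0.446 [50.7 92.2] [105.9  41.4] y -0.0027 z -0.0038
10 0.33 0.446 [49.1 94.5] [102.7  42. ] y -0.0026 z -0.0039
11 0.363 0.446 [47.7 96.9] [99.4 42.6] y -0.0025 z -0.0039
12 0.396 0.446 [46.3 99.3] [96.2 43.3] y -0.0023 z -0.0040
13 0.429 0.446 [ 44.9 101.7] [93.  44.2] y -0.0022 z -0.0041
14 0.462 0.446 [ 43.7 104.2] [89.9 45.1] y -0.0021 z -0.0042
15 0.495 0.446 [ 42.6 106.8] [86.7 46.1] y -0.0019 z -0.0042
16 0.528 0.446 [ 41.5 109.3] [83.6 47.3] y -0.0018 z -0.0043
17 0.561 0.446 [ 40.5 111.9] [80.6 48.5] y -0.0016 z -0.0043
18 0.594 0.446 [ 39.6 114.6] [77.6 49.9] y -0.0015 z -0.0044
19 0.627 0.446 [ 38.8 117.2] [74.6 51.3] y -0.0014 z -0.0044
20 0.66 0.446 [ 38.1 119.9] [71.7 52.9] y -0.0012 z -0.0045
21 0.693 0.446 [ 37.4 122.6] [68.8 54.5] y -0.0011 z -0.0045
22 0.726 0.446 [ 36.9 125.4] [66.  56.3] y -0.0009 z -0.0046
23 0.759 0.446 [ 36.4 128.1] [63.3 58.1] y -0.0008 z -0.0046
24 0.792 0.446 [ 36.1 130.9] [60.6 60. ] y -0.0006 z -0.0046
25 0.792 0.466 [ 32.7 129.8] [55.8 58.4] y -0.0055 z 0.0019
26 0.792 0.486 [ 29.4 128.7] [51.1 56.9] y -0.0056 z 0.0017
27 0.792 0.506 [ 26.  127.8] [46.3 55.5] y -0.0056 z 0.0016
28 0.792 0.526 [ 22.7 126.9] [41.4 54.2] y -0.0056 z 0.0015
29 0.792 0.546 [ 19.3 126. ] [36.6 53. ] y -0.0057 z 0.0014
30 0.792 0.566 [ 15.9 125.2] [31.7 51.9] y -0.0057 z 0.0013
```

Call:
step_arm(increments="0 0 0 0 -.0036 -.0035 1;0 0 0 0 -.0035 -.0035 1;0 0 0 0 -.0034 -.0035 1;0 0 0 0 -.0033 -.0035 1;0 0 0 0 -.0032 -.0035 1;0 0 0 0 -.0031 -.0035 1;0 0 0 0 -.003 -.0036 1;0 0 0 0 -.0028 -.0037 1;0 0 0 0 -.0027 -.0038 1;0 0 0 0 0 0 1", squeeze=30)

```text
t: 11.1
position: [0.5681, 0.0798, 0.049]
tcp_rot: [0.002, 0.659, 0.752, 0.003]
wrist_force: [10.0, 2.2, -5.9]
gripper_width: 0.144
grip_force: 30.0
```

```bash
cat >> w.py <<'E'
def st(x0):
    s,c=rep();g=np.array([c[0],c[2]+44.4]);q=inv(g,0,x0);print("grip",g.round(1),"th,ph",q.round(3),"tip",kin(*q)[1].round(1));return q
E
python3 - <<'E'
from w import *
st((.3,.45))
import cv2
a=cams.get_image("side")[:,:,::-1];cv2.imwrite("pics/s6.png",a)
cv2.imwrite("pics/c6.png",cv2.resize(a[110:260,240:400],None,fx=3.5,fy=3.5,interpolation=cv2.INTER_CUBIC))
E
```

```text
t 11.1 TCPcase [ 51.9 225.   49. ] toolx,z err 0.0013 [0.0068 0.0007] F case [10.2   0.86 -5.91] grip 30.0 w 13.4
grip [51.9 93.4] th,ph [0.296 0.436] tip [107.7  43.3]
```

View pics/c6.png

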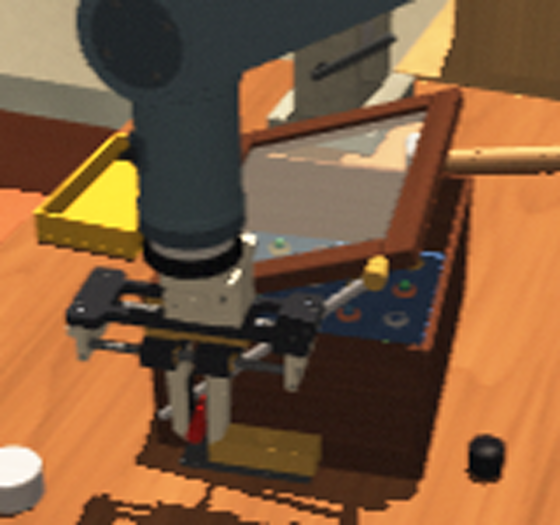

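The lid is rising on the rod (θ ≈ 0.3), with the sleeve held between the fingers at crop (197,420). Continuing.

Call:
step_arm(increments="0 0 0 0 -.0026 -.0039 1;0 0 0 0 -.0025 -.0039 1;0 0 0 0 -.0023 -.004 1;0 0 0 0 -.0022 -.0041 1;0 0 0 0 -.0021 -.0042 1;0 0 0 0 -.0019 -.0042 1;0 0 0 0 -.0018 -.0043 1;0 0 0 0 -.0016 -.0043 1;0 0 0 0 -.0015 -.0044 1;0 0 0 0 -.0014 -.0044 1")

```text
t: 12.4
position: [0.5539, 0.0779, 0.0728]
tcp_rot: [0.001, 0.659, 0.752, 0.001]
wrist_force: [6.9, 1.2, -8.5]
gripper_width: 0.139
grip_force: 30.0
```

Call:
step_arm(increments="0 0 0 0 -.0012 -.0045 1;0 0 0 0 -.0011 -.0045 1;0 0 0 0 -.0009 -.0046 1;0 0 0 0 -.0008 -.0046 1;0 0 0 0 -.0006 -.0046 1;0 0 0 0 0 0 1")

```text
t: 13.15
position: [0.5501, 0.0774, 0.0867]
tcp_rot: [0.0, 0.659, 0.753, -0.0]
wrist_force: [4.2, 1.3, -7.5]
gripper_width: 0.139
grip_force: 30.0
```

```bash
cat >> w.py <<'E'
import cv2
def see():
    """lid angle from the brass pivot, foot px ray on rod plane"""
    i=cams.get_image("side");h=cv2.cvtColor(i,cv2.COLOR_RGB2HSV)
    m=((h[...,0]>17)&(h[...,0]<28)&(h[...,1]>130)&(h[...,2]>110)).astype(np.uint8)
    m[:60]=0;m[225:]=0;m[:,:320]=0;m[:,400:]=0
    k,l,s,c=cv2.connectedComponentsWithStats(m)
    for j in range(1,k):
        if s[j][4]>12: p=C(onplane("side",c[j],o+ey*.175,ey));print("brass",s[j],p.round(1),"th",np.arctan2(p[2]-140.5,120-p[0])-.043)
    cv2.imwrite("pics/last.png",i[:,:,::-1])
E
python3 - <<'E'
from w import *
st((.7,.45));see()
E
```

```text
t 13.15 TCPcase [ 33.8 225.   86.7] toolx,z err 0.0011 [-0.0001 -0.0001] F case [ 4.33  0.73 -7.52] grip 30.0 w 12.9
grip [ 33.8 131.1] th,ph [0.803 0.459] tip [56.6 59.7]
brass [366 110   4  14  18] [-121.6  175.   432.1] th 0.8360180265027655
brass [360 125   7   6  13] [-113.5  175.   401.6] th 0.7979875576270029
brass [321 153   7   6  32] [-15.7 175.  315.4] th 0.8676596294187936
```

Run:
```python
from w import *
q=lambda x,y:((x+.5)/6-.5+240,(y+.5)/6-.5+170)
for p in[(362,362),(550,382),(357,390),(550,408),(357,430),(548,462)]:
    a=C(onz("side",q(*p),.04));print(p,a.round(1))
i=cv2.imread("pics/s4.png");h=cv2.cvtColor(i,cv2.COLOR_BGR2HSV)
for r in range(228,246): print(r,' '.join("%3d"%v for v in h[r,296:335,2]))
```

```text
(362, 362) [ 67.2 155.6  40. ]
(550, 382) [-29.1 151.1  40. ]
(357, 390) [ 63.7 177.6  40. ]
(550, 408) [-33.3 170.8  40. ]
(357, 430) [ 55.3 207.   40. ]
(548, 462) [-40.6 210.2  40. ]
228 221  96  43  42  45  43  43  43  42  41  43  44  44  44  47  45  46  45  45  46  44  44  43  43  42  45  41  42  40  42  42  43  42  43  41  43  41  41  44
229 198  82  43  44  42  41  42  44  46  42  41  42  44  44  46  44  46  43  43  47  44  43  45  47  46  44  42  41  43  43  42  41  43  44  42  40  44  42  40
230 170  41  33  35  34  54  73  67  59  52  45  43  45  44  43  43  45  46  43  44  43  46  47  43  45  44  45  47  46  46  46  43  44  42  44  43  42  44  43
231 127  35  36  35  40  76 101 101 102 101  98  93  84  80  68  57  51  46  43  43  43  45  43  44  45  44  43  44  45  41  42  45  44  45  43  45  46  43  43
232  56  37  33  36  59  89 101 103 102 102 102 102 101 100 102 100 100 101  95  89  80  68  59  58  53  44  43  44  45  45  44  45  43  42  43  44  43  44  43
233  31  34  37  42  71 101 101 102 101 100 100 103 103 101 104 104 102 104 110 106 106 107 106 103 100  94  84  8
[... 1265 characters left out ...]
 108 108 109 109 107 107 108 108 107 103  92  63  40  41  38
242  34  34  36  34  38  42  53  61  77  88  99 109 108 109 110 106 110 109 109 108 107 105 108 108 106 107 107 107 106 109 108 107 106  99  76  48  41  42  41
243  45  42  34  36  36  35  36  35  36  36  38  38  45  52  61  81  89  95 107 109 108 108 106 109 106 104 106 106 108 107 107 105 106  99  79  61  53  51  47
244  82  84  77  71  61  52  45  41  35  34  34  35  37  37  34  39  36  36  38  44  51  61  78  88  96 106 107 106 107 106 107 106 105  97  79  71  74  76  77
245  83  85  82  78  78  77  77  77  78  73  65  65  55  42  42  35  35  36  36  35  35  37  39  39  37  38  46  52  60  78  88  93 104  95  75  73  76  76  78
```

Run:
```python
from w import *
print(C(onz("side",(315.8,234.6),.04)), C(onplane("side",(315.8,234.6),o+ey*.167,ey)))
q=(.8,.46);g0=np.array([33.8,131.1])
for t in[(34,50),(34,45),(34,42),(34,40),(34,37),(28,40),(22,40),(18,40),(14,40),(18,29.5)]:
    q=inv(np.array(t),1,q);g=kin(*q)[0];d=(g-g0)/600;g0=g;print(t,q.round(3),g.round(1),"TCPz",(g[1]-44.4).round(1),"y %.4f z %.4f"%(d[0],-d[1]))
```

```text
[ 14.73991208 167.04637126  40.        ] [ 14.75214176 167.          39.96048284]
(34, 50) [0.769 0.565] [ 16.4 122.9] TCPz 78.5 y -0.0290 z 0.0137
(34, 45) [0.724 0.582] [ 14.4 117.4] TCPz 73.0 y -0.0034 z 0.0092
(34, 42) [0.697 0.593] [ 13.2 114.1] TCPz 69.7 y -0.0019 z 0.0055
(34, 40) [0.68 0.6 ] [ 12.5 111.9] TCPz 67.5 y -0.0012 z 0.0037
(34, 37) [0.654 0.611] [ 11.5 108.5] TCPz 64.1 y -0.0018 z 0.0055
(28, 40) [0.694 0.619] [  8.9 112.5] TCPz 68.1 y -0.0042 z -0.0067
(22, 40) [0.706 0.639] [  5.2 113.1] TCPz 68.7 y -0.0061 z -0.0010
(18, 40) [0.714 0.652] [  2.7 113.4] TCPz 69.0 y -0.0042 z -0.0005
(14, 40) [0.72  0.666] [  0.2 113.7] TCPz 69.3 y -0.0042 z -0.0005
(18, 29.5) [0.631 0.688] [ -0.7 102.1] TCPz 57.7 y -0.0015 z 0.0193
```

The brighter patch in the striker's top face lies at y = 167.0 exactly, x ≈ 15 in the case frame. That is the hole. I'll land on its hinge side and slide to the front.

Call:
step_arm(increments="0 0 0 0 -.0048 .0023 1;0 0 0 0 -.0048 .0023 1;0 0 0 0 -.0048 .0023 1;0 0 0 0 -.0048 .0023 1;0 0 0 0 -.0048 .0023 1;0 0 0 0 -.005 .0022 1;0 0 0 0 0 0 1;0 0 0 0 0 0 1")

```text
t: 14.2
position: [0.5321, 0.075, 0.0789]
tcp_rot: [-0.0, 0.659, 0.753, -0.001]
wrist_force: [1.9, -3.1, -5.6]
gripper_width: 0.136
grip_force: 30.0
```

Run:
```python
from w import *
st((.77,.56))
i=cams.get_image("side");cv2.imwrite("pics/s7.png",i[:,:,::-1])
cv2.imwrite("pics/c7.png",cv2.resize(i[130:260,260:400,::-1],None,fx=4.2,fy=4.2,interpolation=cv2.INTER_CUBIC))
```

```text
t 14.2 TCPcase [ 15.6 225.   78.9] toolx,z err 0.0011 [-0.0012 -0.0003] F case [ 1.43 -3.28 -5.63] grip 30.0 w 12.7
grip [ 15.6 123.3] th,ph [0.774 0.569] tip [32.5 50.2]
```

View pics/c7.png

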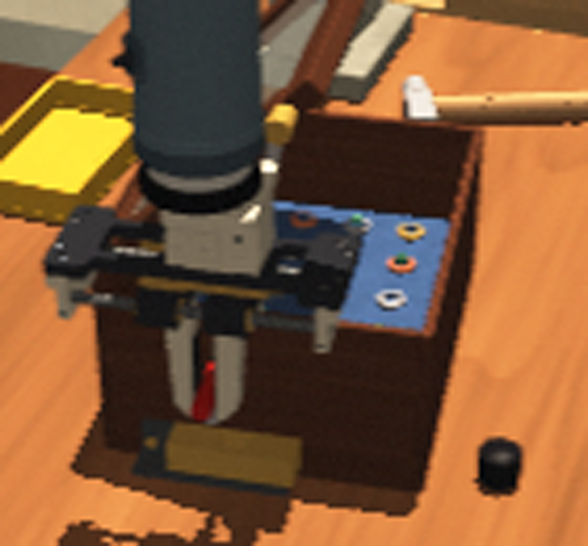

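The foot is hidden behind the fingers, which are just above the striker (crop (235,455)). I'll lower it gently, watching the force.

Call:
step_arm(increments="0 0 0 0 -.0008 .0022 1;0 0 0 0 -.0008 .0022 1;0 0 0 0 -.0008 .0022 1;0 0 0 0 -.0008 .0022 1;0 0 0 0 0 0 1;0 0 0 0 0 0 1")

```text
t: 15.0
position: [0.5306, 0.0748, 0.0736]
tcp_rot: [-0.0, 0.659, 0.753, -0.0]
wrist_force: [1.2, -2.9, -3.6]
gripper_width: 0.138
grip_force: 30.0
```

Call:
step_arm(increments="0 0 0 0 -.0008 .0022 1;0 0 0 0 0 0 1;0 0 0 0 0 0 1")

```text
t: 15.38
position: [0.5303, 0.0748, 0.0724]
tcp_rot: [-0.0, 0.659, 0.753, -0.0]
wrist_force: [0.4, -4.6, -2.8]
gripper_width: 0.143
grip_force: 30.0
```

Call:
step_arm(increments="0 0 0 0 -.0006 .0018 1;0 0 0 0 0 0 1;0 0 0 0 0 0 1")

```text
t: 15.75
position: [0.5299, 0.0747, 0.0713]
tcp_rot: [-0.0, 0.659, 0.753, -0.0]
wrist_force: [0.7, -4.6, -2.9]
gripper_width: 0.141
grip_force: 30.0
```

```bash
python3 -c "
from w import *
st((.7,.59))"
```

```text
t 15.75 TCPcase [ 13.4 225.   71.3] toolx,z err 0.0011 [-0.0001 -0.0001] F case [ 0.06 -4.6  -2.89] grip 30.0 w 13.1
grip [ 13.4 115.7] th,ph [0.711 0.59 ] tip [33.4 43.4]
```

Call:
step_arm(increments="0 0 0 0 -.0006 .0018 1;0 0 0 0 0 0 1;0 0 0 0 0 0 1")

```text
t: 16.12
position: [0.5295, 0.0747, 0.0702]
tcp_rot: [-0.0, 0.659, 0.753, -0.0]
wrist_force: [-0.5, -4.9, -3.6]
gripper_width: 0.141
grip_force: 30.0
```

Call:
step_arm(increments="0 0 0 0 -.0006 .0018 1;0 0 0 0 0 0 1;0 0 0 0 0 0 1")

```text
t: 16.5
position: [0.5291, 0.0746, 0.0691]
tcp_rot: [-0.0, 0.659, 0.753, -0.0]
wrist_force: [0.4, -5.8, -2.2]
gripper_width: 0.137
grip_force: 30.0
```

Call:
step_arm(increments="0 0 0 0 -.0006 .0018 1;0 0 0 0 0 0 1;0 0 0 0 0 0 1")

```text
t: 16.88
position: [0.5287, 0.0746, 0.068]
tcp_rot: [-0.0, 0.659, 0.753, -0.0]
wrist_force: [-0.5, -4.9, -2.1]
gripper_width: 0.14
grip_force: 30.0
```

Call:
step_arm(increments="0 0 0 0 -.0006 .0018 1;0 0 0 0 0 0 1;0 0 0 0 0 0 1")

```text
t: 17.25
position: [0.5284, 0.0746, 0.0669]
tcp_rot: [-0.0, 0.659, 0.753, -0.0]
wrist_force: [0.7, -4.7, -3.0]
gripper_width: 0.139
grip_force: 30.0
```

Call:
step_arm(increments="0 0 0 0 -.0006 .0018 1;0 0 0 0 0 0 1;0 0 0 0 0 0 1")

```text
t: 17.62
position: [0.5281, 0.0746, 0.0658]
tcp_rot: [-0.0, 0.659, 0.753, -0.0]
wrist_force: [1.0, -5.1, -3.6]
gripper_width: 0.14
grip_force: 30.0
```

Call:
step_arm(increments="0 0 0 0 -.0006 .0018 1;0 0 0 0 0 0 1;0 0 0 0 0 0 1")

```text
t: 18.0
position: [0.5277, 0.0745, 0.0648]
tcp_rot: [-0.0, 0.659, 0.753, -0.0]
wrist_force: [0.2, -5.6, -2.0]
gripper_width: 0.14
grip_force: 30.0
```

Call:
step_arm(increments="0 0 0 0 -.0006 .0018 1;0 0 0 0 0 0 1;0 0 0 0 0 0 1")

```text
t: 18.38
position: [0.5275, 0.0746, 0.0638]
tcp_rot: [0.0, 0.659, 0.753, 0.0]
wrist_force: [0.3, -4.5, -2.8]
gripper_width: 0.142
grip_force: 30.0
```

```bash
python3 -c "
from w import *
st((.65,.6))"
```

```text
t 18.38 TCPcase [ 11.  225.2  63.8] toolx,z err 0.0011 [0.0001 0.0001] F case [-0.27 -4.53 -2.78] grip 30.0 w 13.2
grip [ 11.  108.2] th,ph [0.652 0.614] tip [33.5 36.6]
```

Run:
```python
from w import *
def brass(i):
    h=cv2.cvtColor(i,cv2.COLOR_BGR2HSV);m=((h[...,0]>17)&(h[...,0]<28)&(h[...,1]>130)&(h[...,2]>90)).astype(np.uint8)
    m[:130]=0;m[240:]=0;m[:,:306]=0;m[:,370:]=0
    k,l,s,c=cv2.connectedComponentsWithStats(m)
    for j in range(1,k):
        if s[j][4]>15 : 
            for y in(.167,.175):
                p=C(onplane("side",c[j],o+ey*y,ey));print(s[j],c[j].round(1),y,p.round(1),"th %.3f"%(np.arctan2(p[2]-140.5,120-p[0])-.043))
brass(cv2.imread("pics/side0.png"));print();brass(cv2.imread("pics/s7.png"));print()
i=cams.get_image("side")[:,:,::-1];cv2.imwrite("pics/s8.png",i);brass(i)
```

```text
[349 204   6   8  36] [351.7 207.2] 0.167 [-90.4 167.  156.5] th 0.033
[349 204   6   8  36] [351.7 207.2] 0.175 [-91.6 175.  162.3] th 0.060
[306 233  25   7  81] [316.3 237.2] 0.167 [ 13.3 167.   30. ] th -0.846
[306 233  25   7  81] [316.3 237.2] 0.175 [ 11.2 175.   36.9] th -0.804

[323 155   8  10  53] [326.4 158.9] 0.167 [-19.3 167.  301.1] th 0.813
[323 155   8  10  53] [326.4 158.9] 0.175 [-21.2 175.  305.6] th 0.821
[306 231  25   9 163] [317. 236.] 0.167 [ 11.3 167.   35.2] th -0.812
[306 231  25   9 163] [317. 236.] 0.175 [  9.2 175.   42.1] th -0.769

[330 162   7   9  51] [333.  165.8] 0.167 [-37.1 167.  282.4] th 0.692
[330 162   7   9  51] [333.  165.8] 0.175 [-38.7 175.  287.1] th 0.703
[306 233  25   7 136] [317.9 236.5] 0.167 [  8.5 167.   33.6] th -0.807
[306 233  25   7 136] [317.9 236.5] 0.175 [  6.4 175.   40.4] th -0.765
```

Call:
step_arm(increments="0 0 0 0 -.0006 .0018 1;0 0 0 0 0 0 1;0 0 0 0 0 0 1")

```text
t: 18.8
position: [0.5275, 0.0745, 0.0633]
tcp_rot: [0.0, 0.659, 0.753, 0.0]
wrist_force: [-0.7, -2.8, 6.0]
gripper_width: 0.142
grip_force: 30.0
```

Call:
step_arm(increments="0 0 0 0 -.0006 .0018 1;0 0 0 0 0 0 1;0 0 0 0 0 0 1")

```text
t: 19.18
position: [0.5275, 0.0745, 0.063]
tcp_rot: [0.001, 0.659, 0.753, 0.001]
wrist_force: [-2.9, -3.7, 10.0]
gripper_width: 0.14
grip_force: 30.0
```

Contact: Fz jumped by about 13 N. I'll ease off, soften the grip so it can't force anything, and slide to the front.

Call:
step_arm(increments="0 0 0 0 0 -.0018 1;0 0 0 0 0 0 1;0 0 0 0 -.0021 -.0003 1;0 0 0 0 -.0021 -.0003 1;0 0 0 0 0 0 1", squeeze=12)

```text
t: 19.8
position: [0.5262, 0.0744, 0.0632]
tcp_rot: [0.001, 0.659, 0.752, 0.001]
wrist_force: [6.6, -0.2, -1.1]
gripper_width: 0.144
grip_force: 12.0
```

```bash
python3 -c "
from w import *
st((.65,.6))"
```

```text
t 19.8 TCPcase [  9.7 225.2  63.2] toolx,z err 0.0014 [0.0037 0.0007] F case [ 6.48 -1.12 -1.05] grip 12.0 w 13.4
grip [  9.7 107.6] th,ph [0.651 0.622] tip [31.7 35.9]
```

Call:
step_arm(increments="0 0 0 0 -.002 -.0005 1;0 0 0 0 -.002 -.0005 1;0 0 0 0 0 0 1")

```text
t: 20.18
position: [0.5233, 0.074, 0.0636]
tcp_rot: [0.001, 0.659, 0.752, 0.001]
wrist_force: [6.1, -1.0, -0.7]
gripper_width: 0.143
grip_force: 12.0
```

Call:
step_arm(increments="0 0 0 0 -.002 -.0005 1;0 0 0 0 0 0 1;0 0 0 0 0 0 1")

```text
t: 20.55
position: [0.5197, 0.0736, 0.0631]
tcp_rot: [-0.001, 0.659, 0.753, -0.001]
wrist_force: [1.9, -3.3, -5.1]
gripper_width: 0.144
grip_force: 12.0
```

```bash
python3 -c "
from w import *
st((.65,.6))"
```

```text
t 20.55 TCPcase [  3.1 225.2  63.1] toolx,z err 0.0011 [-0.0022  0.0001] F case [ 1.43 -3.55 -5.13] grip 12.0 w 13.4
grip [  3.1 107.5] th,ph [0.665 0.658] tip [21.5 34.8]
```

The force released and the foot's computed height has dropped, so it is over the hole. Lowering gently.

Call:
step_arm(increments="0 0 0 0 -.001 .0018 1;0 0 0 0 0 0 1;0 0 0 0 -.001 .0018 1;0 0 0 0 0 0 1")

```text
t: 21.05
position: [0.5191, 0.0735, 0.0617]
tcp_rot: [-0.0, 0.659, 0.753, -0.0]
wrist_force: [0.7, -3.0, -5.6]
gripper_width: 0.146
grip_force: 12.0
```

Call:
step_arm(increments="0 0 0 0 -.0006 .0018 1;0 0 0 0 0 0 1;0 0 0 0 -.0006 .0018 1;0 0 0 0 0 0 1")

```text
t: 21.55
position: [0.5179, 0.0733, 0.0592]
tcp_rot: [-0.001, 0.659, 0.753, -0.001]
wrist_force: [-0.9, -2.7, -3.8]
gripper_width: 0.143
grip_force: 12.0
```

```bash
python3 -c "
from w import *
st((.65,.6))"
```

```text
t 21.55 TCPcase [  1.3 225.2  59.2] toolx,z err 0.001 [-0.0016 -0.    ] F case [-1.26 -2.52 -3.84] grip 12.0 w 13.3
grip [  1.3 103.6] th,ph [0.638 0.675] tip [20.5 31.1]
```

Call:
step_arm(increments="0 0 0 0 -.0006 .0018 1;0 0 0 0 0 0 1;0 0 0 0 -.0006 .0018 1;0 0 0 0 0 0 1")

```text
t: 22.05
position: [0.5174, 0.0732, 0.0572]
tcp_rot: [-0.0, 0.659, 0.753, -0.0]
wrist_force: [-3.9, -2.6, -2.5]
gripper_width: 0.147
grip_force: 12.0
```

Call:
step_arm(increments="0 0 0 0 -.0006 .0018 1;0 0 0 0 0 0 1;0 0 0 0 -.0006 .0018 1;0 0 0 0 0 0 1")

```text
t: 22.55
position: [0.5169, 0.0731, 0.0551]
tcp_rot: [-0.0, 0.659, 0.753, -0.0]
wrist_force: [-4.0, -2.6, -1.8]
gripper_width: 0.145
grip_force: 12.0
```

```bash
python3 -c "
from w import *
st((.65,.6))"
```

```text
t 22.55 TCPcase [  0.3 225.2  55.1] toolx,z err 0.0011 [-0.0009  0.    ] F case [-4.28 -2.   -1.75] grip 12.0 w 13.5
grip [ 0.3 99.5] th,ph [0.609 0.688] tip [20.6 27.3]
```

Call:
step_arm(increments="0 0 0 0 -.0015 .0015 1;0 0 0 0 0 0 1;0 0 0 0 -.0006 .0015 1;0 0 0 0 0 0 1")

```text
t: 23.05
position: [0.5164, 0.073, 0.0535]
tcp_rot: [0.0, 0.659, 0.752, 0.0]
wrist_force: [-1.8, -2.4, -2.6]
gripper_width: 0.149
grip_force: 12.0
```

```bash
python3 -c "
from w import *
st((.65,.6))"
```

```text
t 23.05 TCPcase [-2.000e-01  2.251e+02  5.350e+01] toolx,z err 0.0012 [0.0006 0.0002] F case [-2.09 -2.12 -2.64] grip 12.0 w 13.8
grip [-0.2 97.9] th,ph [0.597 0.693] tip [20.5 25.8]
```

Call:
step_arm(increments="0 0 0 0 -.0003 .0015 1;0 0 0 0 0 0 1;0 0 0 0 0 0 1")

```text
t: 23.42
position: [0.5161, 0.073, 0.0526]
tcp_rot: [0.0, 0.659, 0.753, 0.0]
wrist_force: [-1.2, -1.1, -1.7]
gripper_width: 0.144
grip_force: 12.0
```

Call:
step_arm(increments="0 0 0 0 0 0 .6;0 0 0 0 0 0 .5;0 0 0 0 0 0 .5;0 0 0 0 0 0 .5;0 0 0 0 0 0 .5")

```text
t: 24.05
position: [0.516, 0.073, 0.0526]
tcp_rot: [0.0, 0.659, 0.753, 0.0]
wrist_force: [-0.9, -2.0, 0.4]
gripper_width: 0.255
grip_force: 0.0
```

Run:
```python
from w import *
st((.6,.7))
i=cams.get_image("side")[:,:,::-1];cv2.imwrite("pics/s9.png",i);h=cv2.cvtColor(i,cv2.COLOR_BGR2HSV);m=((h[...,0]>17)&(h[...,0]<28)&(h[...,1]>130)&(h[...,2]>90)).astype(np.uint8)
m[:130]=0;m[220:]=0;m[:,:306]=0;m[:,370:]=0
k,l,s,c=cv2.connectedComponentsWithStats(m)
for j in range(1,k):
    if s[j][4]>15: p=C(onplane("side",c[j],o+ey*.167,ey));print(s[j],p,np.arctan2(p[2]-147.5,120.-p[0])-.043)
```

```text
t 24.05 TCPcase [ -0.6 225.1  52.6] toolx,z err 0.001 [ 0.0002 -0.    ] F case [-1.18 -1.81  0.4 ] grip 0.0 w 23.7
grip [-0.6 97. ] th,ph [0.592 0.697] tip [20.2 25. ]
[333 165   8  10  54] [-45.40124532 167.         272.4358223 ] 0.6039162930465466
```

Lid stands at θ ≈ 0.60 with the grip loosened. I'll open fully, pause to check, then rise.

Call:
step_arm(increments="0 0 0 0 0 0 .2;0 0 0 0 0 0 0;0 0 0 0 0 0 -.4;0 0 0 0 0 0 -.4;0 0 0 0 0 0 -.4;0 0 0 0 0 0 -.4")

```text
t: 24.85
position: [0.5159, 0.0729, 0.0526]
tcp_rot: [-0.0, 0.659, 0.753, 0.0]
wrist_force: [-0.3, 0.1, 0.4]
gripper_width: 0.7
grip_force: 0.0
```

Call:
step_arm(increments="0 0 0 .003 0 -.02 -.4;0 0 0 .003 0 -.03 -.4;0 0 0 .003 0 -.04 -.4;0 0 0 .003 0 -.05 -.4;0 0 0 .003 0 -.06 -.4;0 0 0 .01 0 -.06 -.4;0 0 0 .03 0 -.06 -.4;0 0 0 .05 0 -.04 -.4;0 0 0 .05 0 0 -.4;0 0 0 .05 0 0 -.4")

```text
t: 26.1
position: [0.4995, 0.1959, 0.2701]
tcp_rot: [0.001, 0.659, 0.752, 0.001]
wrist_force: [0.0, -0.6, -0.4]
gripper_width: 0.7
grip_force: 0.0
```

Run:
```python
from w import *
rep()
i=cams.get_image("side")[:,:,::-1];cv2.imwrite("pics/s10.png",i)
cv2.imwrite("pics/c10.png",cv2.resize(i[120:260,250:400],None,fx=4,fy=4,interpolation=cv2.INTER_CUBIC))
```

```text
t 26.1 TCPcase [ -0.5 349.1 270.1] toolx,z err 0.0013 [0.002  0.0004] F case [-0.06 -0.62 -0.43] grip 0.0 w 65.1
```

View pics/c10.png

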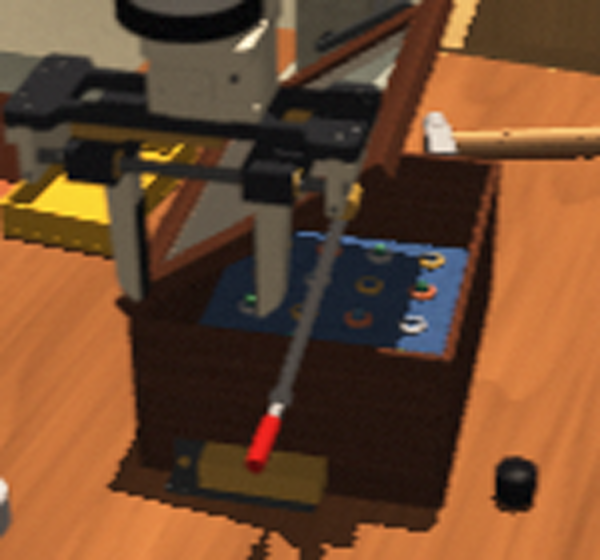

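The lid stands open on its rod, with the sleeve at crop (265,442) and the foot behind it in the striker. I'll check the depth numerically.

Run:
```python
from w import *
def red(i):
    h=cv2.cvtColor(i,cv2.COLOR_BGR2HSV);m=(((h[...,0]<5)|(h[...,0]>174))&(h[...,1]>180)&(h[...,2]>90)).astype(np.uint8);m[:180]=0;m[260:]=0;m[:,:270]=0;m[:,345:]=0
    k,l,s,c=cv2.connectedComponentsWithStats(m);j=1+np.argmax(s[1:,4]);b=s[j];return (b[0]+b[2]/2-.5,b[1]+b[3]/2-.5),b
for n in("side0","s4","s10"):
    p,b=red(cv2.imread(f"pics/{n}.png"));print(n,b,C(onplane("side",p,o+ey*.221,ey)).round(1))
for t in((18,29),(20,29),(18,40)): q=inv(np.array(t),1);print(t,q,kin(*q)[0])
i=cams.get_image("side")[:,:,::-1];print(red(i))
```

```text
side0 [282 212  10  13  68] [ 83.7 221.  131.2]
s4 [288 227  10  15  63] [ 69.3 221.   76.2]
s10 [312 223   8  14  68] [  1.  221.  104.2]
(18, 29) [0.62693275 0.69000787] [ -0.83534607 101.59634797]
(20, 29) [0.62287241 0.68360509] [  0.40611415 101.39530121]
(18, 40) [0.71366445 0.65225423] [  2.74144751 113.43144133]
((np.float64(315.5), np.float64(229.5)), array([312, 223,   8,  14,  68], dtype=int32))
```

The sleeve measures z ≈ 102 mm after removing the camera bias. Seated predicts 101.5 and resting on top predicts 113, so the foot is in the hole and steady.

```bash
python3 -c "
from rig import job_done
print(job_done())"
```

```text
the job is handed in; nothing more can be done
None
```

I've handed the job in: the lid stands open at about 0.6 rad, the rod's foot is seated in the striker's hole by camera measurement, and the gripper is clear. My first grasp closed above the grip and pushed the rod down, so I took it again lower. The judge returned no verdict.

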